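# Slide a fresh tile onto the incense stand and set the pot on it

## Task

Slide the top tile sideways off the stack onto the landing of the wooden stand, without lifting it and without shifting the tiles below, and push it gently home until it sits flush and square against the stop board. Then set the steel incense pot gently upright in the middle of that tile and let go. Leave everything else on the altar where it is.

Things in the scene. Friction and masses are not known exactly. Their poses are not given: they have to be found in the camera images.
- stand: Fixed wooden stand, 124 x 262 mm, long side along its y. Origin: centre of its underside at table level, z up. Stack bay at -y: floor 8 mm above the table, stack centred at y = -62 mm. Landing at +y: flat board 120 mm wide (x), y = 0 to 131 mm. Back board behind the stack: inner face y = -121 mm, top 56 mm above the table. Long sides open. Low friction on tiles, about 0.35.
- stop: Stop board across the landing, fixed, 120 (x) x 12 (y) mm, top 57 mm above the table; axes as the stand's. Its inner face is 6 mm to -y of its origin: a tile slid along +y and flush has its centre at y = -56 mm in this frame. The landing's height is set by hand: 1.5 to 6 mm below the top of tile2 (12 mm gap between); a tile dragged across tilts, sinks, and drops flat once it leaves tile2.
- top_tile_centre (a point): Centre of the top tile: plain white glazed tile 100 x 100 x 10 mm, about 0.23 kg, too wide to grip; at the start 43 mm above the table (top face 48 mm), a few mm and up to 0.08 rad out of true. Axes along its edges, z up. Rigid: touch down slowly (5 mm/s); 1 mm too low presses hard. Pressed with closed fingertips at 5 to 12 N it moves and turns with them; over 30 N on it or 15 N on the stop is rough.
- tile2: Tile directly under the top tile, same tile (100 x 100 x 10 mm, loose). Origin: centre of its underside, 28 mm above the table. Must stay put.
- tile3: Third tile from the top, same tile, loose; origin 18 mm above the table. Must stay put.
- tile4: Lowest tile, same tile, loose; origin 8 mm above the table. Must stay put.
- pot_centre (a point): Centre, half-way up (29 mm above its foot), of the round open stainless steel incense pot: outer diameter 60 mm from 30 mm above the foot to the rim, narrowing to 44 mm at the foot, 58 mm high, wall 3 mm, about 0.22 kg. Stands on the table; can be gripped across its outside from above.
- elephant_a: Small porcelain elephant, about 80 x 30 x 46 mm, loose, beyond the stand. Origin at its foot centre. Leave alone.
- elephant_b: Its twin, same size. Leave alone.
- marigolds: Blue ceramic dish of plastic marigold blossoms, 144 mm across, 45 mm high, loose. Origin at foot centre. Leave alone.
- jar: Glass jar with flip lever lid, 82 mm across, 110 mm high, loose. Origin at foot centre. Leave alone.
- lighter: White plastic lighter with a thumb lever, 74 x 24 x 16 mm, lying near the pot on its +y side, loose. Leave alone.
- bell: Small brass hand bell, 52 mm across, 74 mm high, loose. Leave alone.
- tea_cup: Small porcelain tea cup, 56 mm across, 38 mm high, loose. Leave alone.
- candle: White plastic LED candle, 40 mm across, 64 mm high, loose. Leave alone.
There are look-alikes about, which are no part of the job. Of the things shaped like the part that bears pot_centre, the bare steel one is meant.

How it is judged:
By the outcome, as a careful person would: the job done as asked, in the order asked, and still so for the second after the job is handed in, with the robot touching nothing.
It also fails if it takes over 72 s, if anything falls off the work surface, if the arm or the gripper's body presses on something with over 40 N, if the wrist force passes 120 N, or if a joint passes its speed limit or range.

## Robot

A 6-joint arm with a two-finger parallel gripper is mounted at the origin on the work surface. World frame = base frame: x ahead of the robot, y to its left, z up, the work surface at z = 0. Lengths are in m, angles in rad, forces in N, time in s.
With the tool pointing down it reaches from about 0.275 to 0.725 m from the base axis. Payload 15.9 kg.
Tool frame: the origin (TCP) lies on the centre line of the jaws, within the pads' length; the fingertips stand 8 mm ahead of it and the grasp point (between the pads) lies 11 mm behind it; z points along the fingers, y is the line along which they close (so a half turn about z gives the same grasp; the last joint's range is limited). The gripper opens to 85 mm and grips with 20 to 120 N. Pads are 22 mm wide; open, the fingers measure 114 mm over their backs; the gripper's body (76 mm by 85 mm) begins 54 mm behind the grasp point. The pads swing forward as they close: fully open they stand 13 mm farther back than shut.
Start: joints at [-1.341, 0.213, -0.034, 1.323, 0, 1.571], TCP at [0.114, -0.487, 0.239] pointing down, gripper open.
Joint ranges: [-2.98, 2.98], [-0.74, 1.72], [-1.14, 1.35], [-2.1, 2.04], [-1.57, 1.44], [-3.14, 3.14]. Speed limits (rad/s): [1.89, 1.89, 2.39, 2.57, 3.14, 3.14].

## Interface

Orientations are given as a unit quaternion [x, y, z, w].
In Python, from rig import r, eyes gives the robot as it stands.
- The arm moves only by the tool send_rows, never from a script. Its argument "moves" is a list of rows, each a list of 5 numbers: the finger opening in mm, from 0 to 85.4, then the shift along the world's x, y, z in mm, then the turn about the world's z in degrees. A call has exactly 5 rows; each row is the pose to reach, as a shift and turn from the pose commanded when the call began; what a row does not reach only later rows make up. A row lasts 1/8 s, in which the tool goes at most 62.5 mm and 10.7 degrees, less where a joint would pass 70% of its speed; a pose out of reach is approached as far as the arm can. A call with a gripper value outside its range is refused whole. The fingers move at their own pace and stop on an object; "squeeze" is the grip in N (left out, the last holds). Time passes only in rows, so rows that repeat a pose let the fingers close, or fill a call up. It gives the time, the measured TCP pose, the force, the opening and the grip force at its end, in the units of the state.
- r.observe(): the state, without advancing time (a new reading comes with each control period).
- eyes.snapshot(name): name is "scene" or "top" or "wrist"; returns a dict with "pixels" (420x560x3 uint8, red, green, blue), "fx", "fy", "cx", "cy" (pixels), "distortion" ([k1, k2, p1, p2, k3] as OpenCV has them; the pictures are not rectified), "rvec" (rotation vector, rad) and "tvec" (3), from world to camera coordinates, as OpenCV has them. Camera axes: x right, y down, z forward; pixel columns grow to the right and rows downward; lengths in m; the calibration is good to about 2 mm. A picture is of the moment at which its call begins. There is no depth.
- r.close_job(): hands the job in; it is judged then, once.
The state is a dict: "t": time; "qpos": joint angles; "joint_vel": joint speeds; "tau": joint torques, N m; "position": TCP position; "tool_rot": TCP orientation; "wrist_force": force on the tool from outside, world axes, zero at the start; "ft_torque": the same for the moment, N m; "grip_width": finger opening in m; "grip_force": force on a finger pad.
Only numpy, scipy, OpenCV 4.12 (cv2) and the standard library are available. Lean on these libraries where they do the work, as an engineer would, in place of code of your own. Each camera call takes 0.05 s, during which the arm holds its last target. There are 200 camera calls.

## Working session

There is one attempt and no reset: what is moved stays moved. The work goes in short steps, Python scripts to look and compute and a tool call to move; the robot and the scene stay as the last step left them, time stands still between calls to the robot, and variables do not carry over. Pictures are saved under pics/ and viewed, at most 10 in all, crops included, and the job is handed in when it is done.

Besides the shell and the picture viewer there is one more tool, called after ">>>" by a JSON object that holds its "op" and its "data". send_rows: Moves the arm, as the interface text tells. Its arguments: {"type":"object","properties":{"moves":{"type":"array"},"squeeze":{"type":"number"}},"required":["moves"]}

```bash
mkdir -p pics; ls; python3 - <<'E'
from rig import r, eyes
import cv2,pickle
S={n:eyes.snapshot(n) for n in("scene","top")}
pickle.dump(S,open("s0.pkl","wb"))
for n in S:
    cv2.imwrite(f"pics/{n}0.png",cv2.resize(S[n]["pixels"][:,:,::-1],(800,600),interpolation=cv2.INTER_CUBIC))
    print(n,{k:v for k,v in S[n].items() if k!="pixels"})
print(r.observe())
E
```

```text
pics
scene {'fx': 523.362538925868, 'fy': 523.362538925868, 'cx': 282.81713389933526, 'cy': 204.89141823459607, 'distortion': array([-0.11870685,  0.        ,  0.        ,  0.        ,  0.        ]), 'rvec': array([ 1.36235838,  2.31002383, -0.80448279]), 'tvec': array([ 0.32534285, -0.34004409,  1.69302706])}
top {'fx': 485.9554052103336, 'fy': 485.9554052103336, 'cx': 276.4557988724354, 'cy': 219.31616442625045, 'distortion': array([0.05094172, 0.        , 0.        , 0.        , 0.        ]), 'rvec': array([ 2.17361692, -2.14138419,  0.17590417]), 'tvec': array([-0.06092718,  0.56267344,  1.49725518])}
{'t': 0.1, 'qpos': array([-1.34095352e+00,  2.13332704e-01, -3.49603718e-02,  1.32347679e+00,
       -2.01693874e-05,  1.57080394e+00]), 'joint_vel': array([ 0.00110054, -0.00100738,  0.00137737, -0.00081561, -0.00211448,
        0.00028565]), 'tau': array([-3.88738219e-03, -6.87249184e+01,  4.87809277e+01,  1.21623650e-02,
       -2.09945842e-04,  8.39039387e-06]), 'position': array([ 0.1138436 , -0.48658502,  0.23886704]), 'tool_rot': array([ 9.93404118e-01,  1.14664820e-01, -6.58370362e-05, -4.82400695e-04]), 'wrist_force': array([0.18176921, 0.38057303, 0.7878327 ]), 'ft_torque': array([ 0.03135922, -0.01681605,  0.04952529]), 'grip_force': 0.0, 'grip_width': 0.08539777465249841}
```

View pics/top0.png

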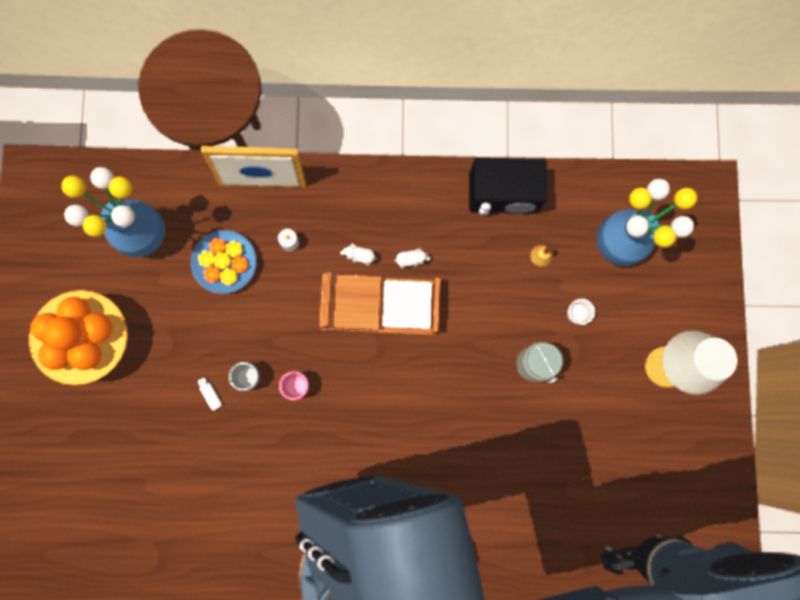

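View pics/scene0.png

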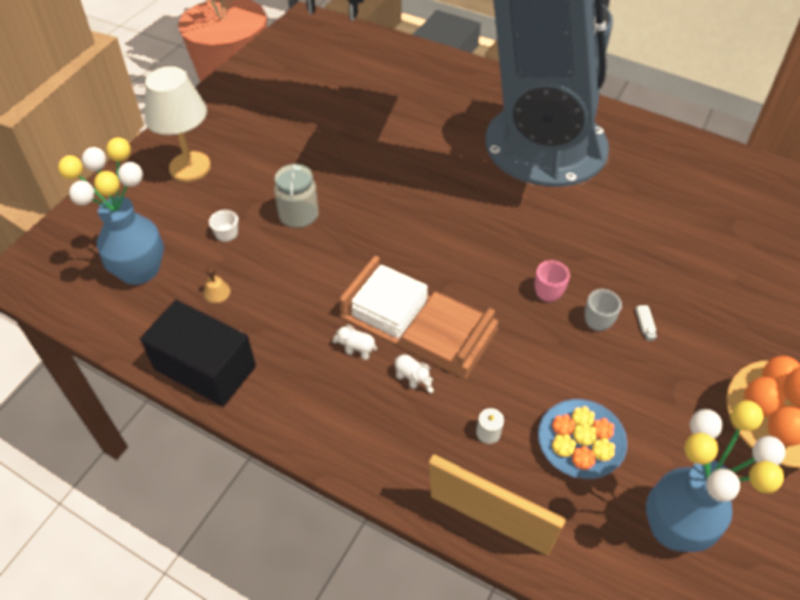

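The top view shows the stand around (380,303), with the white top tile at (407,303), the stop at (325,302) and the back board at (437,305). There are two pot-shaped things: grey steel at (243,376) and pink at (293,385). The bare steel one is meant. The lighter at (209,393) is on its +y side, which fits. The scene view agrees, with the steel pot at (602,310) and the pink one at (551,280).

```bash
cat > h.py <<'E'
import numpy as np,cv2,pickle
def mats(s):
    K=np.array([[s["fx"],0,s["cx"]],[0,s["fy"],s["cy"]],[0,0,1.]]);return K,np.array(s["distortion"],float),cv2.Rodrigues(np.array(s["rvec"],float))[0],np.array(s["tvec"],float)
def ray(s,px):
    K,d,R,t=mats(s);u=cv2.undistortPoints(np.array(px,float).reshape(-1,1,2),K,d).reshape(-1,2)
    return -R.T@t,np.c_[u,np.ones(len(u))]@R
def plane(s,px,z):
    c,D=ray(s,px);return c+D*((z-c[2])/D[:,2])[:,None]
def proj(s,P):
    K,d,R,t=mats(s);return cv2.projectPoints(np.array(P,float).reshape(-1,1,3),R,t,K,d)[0].reshape(-1,2)
E
python3 - <<'E'
from h import *
S=pickle.load(open("s0.pkl","rb"))
s=S["top"]; im=s["pixels"]; f=.7
def seg(name,box,fn,z):
    x0,y0,x1,y1=[int(v*f) for v in box]; c=im[y0:y1,x0:x1].astype(int)
    m=fn(c).astype(np.uint8); n,l,st,ce=cv2.connectedComponentsWithStats(m); k=1+st[1:,4].argmax()
    q=np.argwhere(l==k)[:,::-1]+[x0,y0]; P=plane(s,q,z)[:,:2]*1000
    R=cv2.minAreaRect(P.astype(np.float32)); print(name,len(q),P.mean(0).round(1),[np.round(v,1) for v in R])
white=lambda c:c.min(2)>185
red=lambda c:(c[:,:,0]-c[:,:,2]>70)&(c[:,:,0]>120)
seg("tile",(375,270,440,335),white,.048)
seg("stand",(310,262,455,345),lambda c:((c[:,:,0]>140)),.04)
seg("pot",(225,358,265,396),lambda c:(c.max(2)-c.min(2)<25),.058)
seg("lighter",(190,372,225,415),white,.01)
a=cv2.resize(im[240:300,125:225][:,:,::-1],(800,480),interpolation=cv2.INTER_CUBIC)
cv2.imwrite("pics/pots.png",a)
b=S["scene"]["pixels"]; 
E
```

```text
tile 1054 [584.5 -77.7] [array([584.7, -77.7]), array([102.7, 103.4]), np.float64(88.2)]
stand 3333 [584.1 -16.8] [array([586.1,  -8. ]), array([283.1, 134.9]), np.float64(87.3)]
pot 317 [420.  268.8] [array([420.5, 269.2]), array([55. , 61.1]), np.float64(0.8)]
lighter 155 [382.2 354.7] [array([383.8, 355.6]), array([71.9, 22.3]), np.float64(32.0)]
```

View pics/pots.png

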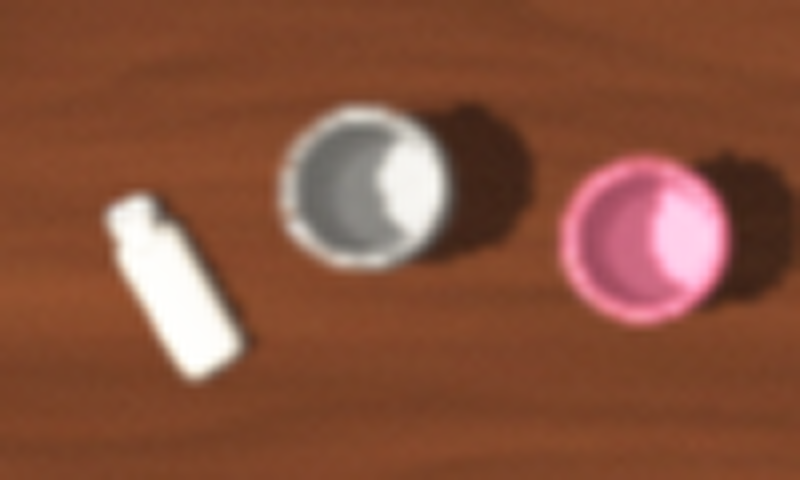

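>>> {"op": "send_rows", "data": {"moves": [[0,42,42,14,10],[0,84,84,28,20],[0,126,126,42,30],[0,168,168,56,40],[0,210,210,70,50]]}}

```text
t: 0.72
position: [0.3248, -0.2752, 0.3097]
tool_rot: [0.85, 0.526, -0.0, -0.0]
wrist_force: [0.9, -0.7, -0.2]
grip_width: 0.0002
grip_force: 0.0
```

>>> {"op": "send_rows", "data": {"moves": [[0,42,42,0,10],[0,84,84,0,20],[0,126,126,0,27],[0,168,168,0,27],[0,210,210,0,27]]}}

```text
t: 1.35
position: [0.5349, -0.0651, 0.3091]
tool_rot: [0.706, 0.708, -0.0, -0.0]
wrist_force: [-0.1, -0.8, 0.1]
grip_width: 0.0002
grip_force: 0.0
```

>>> {"op": "send_rows", "data": {"moves": [[0,20,15,0,0],[0,40,30,0,0],[0,40,40,0,0],[0,40,40,0,0],[0,40,40,0,0]]}}

```text
t: 1.98
position: [0.5733, -0.0274, 0.3096]
tool_rot: [0.706, 0.708, 0.0, 0.0]
wrist_force: [0.1, 0.5, 0.1]
grip_width: -0.0004
grip_force: 0.0
```

```bash
python3 - <<'E'
from rig import r, eyes
from h import *
s=eyes.snapshot("wrist");pickle.dump(s,open("w1.pkl","wb"))
cv2.imwrite("pics/w1.png",cv2.resize(s["pixels"][:,:,::-1],(800,600),interpolation=cv2.INTER_CUBIC))
o=r.observe();K,d,R,t=mats(s)
print(o["t"],o["position"],o["tool_rot"],o["qpos"],o["wrist_force"],-R.T@t,R[2])
E
```

```text
2.025 [ 0.5734149  -0.02743428  0.30965997] [7.06314408e-01 7.07898238e-01 9.19191692e-05 1.82432834e-04] [-4.77488797e-02  3.79870565e-01  3.69207173e-01  1.55973915e+00
 -1.08899652e-04  1.52080755e+00] [0.45398861 0.39838532 0.11692883] [0.5722545  0.04801299 0.44458944] [ 0.00117662 -0.28988825 -0.95705978]
```

View pics/w1.png

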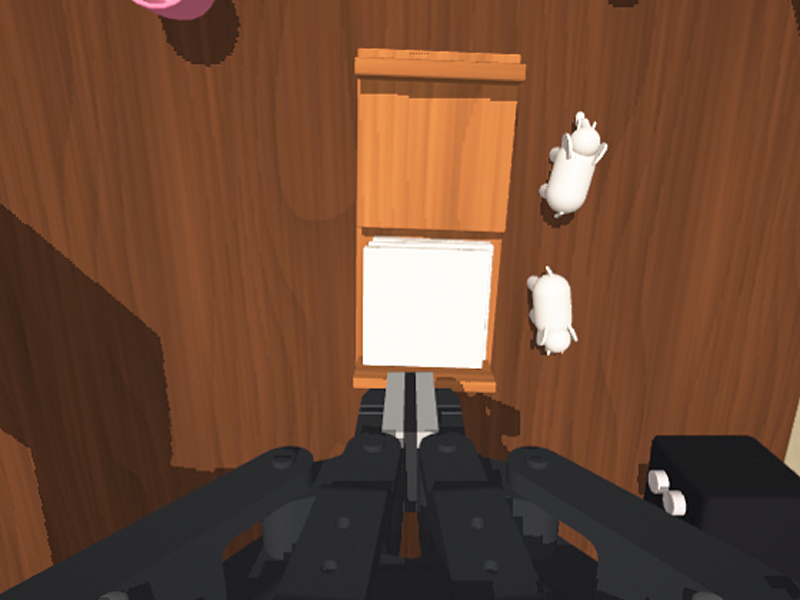

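The wrist view (up is +y, right is +x) shows the top tile with corners near (365,245), (492,247), (482,368) and (363,363). The stop's inner edge is near row 78, and the landing runs between columns 358 and 512. I'll refine these edges in code.

```bash
cat >> h.py <<'E'
def edge(im,p0,p1,w=4,cut=.12,pol=0):
    g=cv2.GaussianBlur(im,(0,0),.7).astype(np.float32).mean(2)
    p0,p1=np.array(p0,float),np.array(p1,float);u=(p1-p0)/np.linalg.norm(p1-p0);n=np.array([-u[1],u[0]])
    o=np.arange(-w,w+.01,.25);pts=[]
    for a in np.linspace(cut,1-cut,40):
        q=p0+a*(p1-p0)+o[:,None]*n
        v=cv2.remap(g,q[:,0].astype(np.float32)[None],q[:,1].astype(np.float32)[None],cv2.INTER_LINEAR)[0]
        d=np.gradient(v);d=np.abs(d) if pol==0 else d*pol
        pts.append(q[d.argmax()])
    pts=np.array(pts,np.float32);l=cv2.fitLine(pts,cv2.DIST_HUBER,0,.01,.01).ravel()
    return l,np.abs((pts-l[2:])@np.array([-l[1],l[0]])).mean()
def line_world(s,l,z,span=30):
    P=plane(s,[l[2:]-span*l[:2],l[2:]+span*l[:2]],z)[:,:2]*1000
    d=P[1]-P[0];return P.mean(0),np.degrees(np.arctan2(d[1],d[0]))
def meet(a,b):
    A=np.c_[a[:2],-b[:2]];k=np.linalg.solve(A,b[2:]-a[2:]);return a[2:]+k[0]*a[:2]
E
python3 - <<'E'
from h import *
s=pickle.load(open("w1.pkl","rb"));im=s["pixels"];f=.7
g=im.astype(int);m=(g.min(2)>200).astype(np.uint8)
m[:, :235]=0;m[:,352:]=0;m[:160]=0;m[265:]=0
n,l,st,_=cv2.connectedComponentsWithStats(m);k=1+st[1:,4].argmax();print("px",st[k])
def E(n,a,b,z,**k):
    l,e=edge(im,np.array(a)*f,np.array(b)*f,**k);c,an=line_world(s,l,z);print(n,"err%.2f"%e,"mid",c.round(1),"ang%.2f"%an);return l
z=.048
L=E("tile -x",(364,250),(363,360),z);T=E("tile +y",(368,246),(488,248),z);Rr=E("tile +x",(491,252),(483,362),z);B=E("tile -y",(366,363),(480,368),z)
C=plane(s,[meet(L,T),meet(T,Rr),meet(Rr,B),meet(B,L)],z)[:,:2]*1000
print("corners",C.round(1),"centre",C.mean(0).round(1))
E("land -x",(360,90),(357,225),.034);E("land +x",(517,100),(507,225),.034)
E("land -y",(362,229),(505,232),.034);
E("stop in",(360,79),(522,80),.057);E("stop out",(360,57),(522,62),.057)
E("back in",(358,368),(385,371),.056);E("back end",(356,386),(386,389),.056)
a=cv2.resize(im[150:285,235:375][:,:,::-1],(620,598),interpolation=cv2.INTER_CUBIC);cv2.imwrite("pics/w1c.png",a)
E
```

```text
px [ 254  166   91   92 7687]
tile -x err0.12 mid [534.5 -73.6] ang88.48
tile +y err1.55 mid [587.3 -23.6] ang-0.50
tile +x err0.23 mid [636.4 -70.6] ang89.17
tile -y err0.21 mid [ 583.  -127.2] ang-1.97
corners [[ 535.9  -23.2]
 [ 637.1  -24.1]
 [ 635.6 -129. ]
 [ 533.1 -125.5]] centre [585.4 -75.5]
land -x err0.12 mid [531.7  41. ] ang88.20
land +x err0.21 mid [650.4  37.6] ang87.73
land -y err1.07 mid [590.4 -17.4] ang3.56
stop in err0.28 mid [595.6  95.3] ang-1.81
stop out err0.55 mid [592.5 106.5] ang-2.43
back in err0.29 mid [ 542.3 -122.5] ang-3.93
back end err0.10 mid [ 540.8 -143.3] ang-0.18
```

View pics/w1c.png

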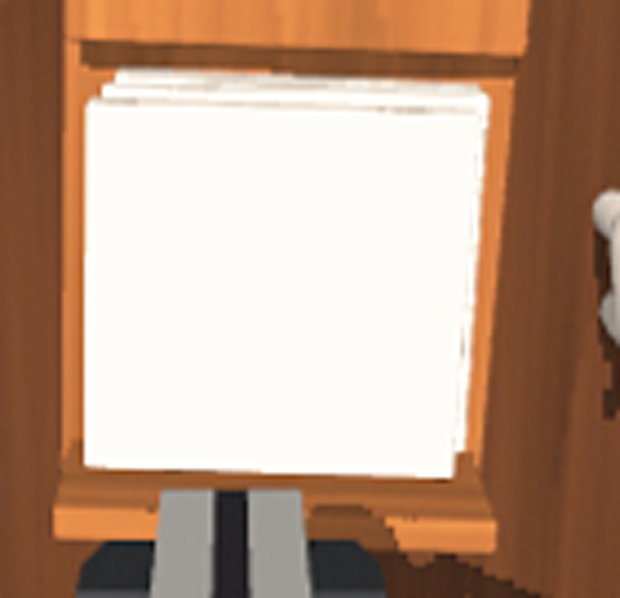

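The crop shows the top tile at (85–488, 100–478), nearly square to the stand, with tile2 and the others slightly askew beneath it. The tile centre is about (585,-76) mm, the stand axis is 88° and the stop face is at y≈95. My plan is to press and drag the tile about 35 mm, then push its rear edge home with the closed fingers.

>>> {"op": "send_rows", "data": {"moves": [[0,3,-15,-60,-2],[0,6,-30,-120,-2],[0,9,-45,-180,-2],[0,12,-58,-225,-2],[0,12,-58,-240,-2]]}}

```text
t: 2.65
position: [0.5842, -0.0857, 0.0672]
tool_rot: [0.719, 0.695, -0.001, -0.001]
wrist_force: [1.0, -0.7, 0.3]
grip_width: -0.0002
grip_force: 0.0
```

>>> {"op": "send_rows", "data": {"moves": [[0,0,0,-4,0],[0,0,0,-7,0],[0,0,0,-9,0],[0,0,0,-9.5,0],[0,0,0,-10,0]]}}

```text
t: 3.28
position: [0.5861, -0.0848, 0.0596]
tool_rot: [0.718, 0.696, 0.0, 0.0]
wrist_force: [0.2, -0.5, -0.2]
grip_width: 0.0
grip_force: 0.0
```

>>> {"op": "send_rows", "data": {"moves": [[0,0,0,-0.6,0],[0,0,0,-1.2,0],[0,0,0,-1.8,0],[0,0,0,-2.4,0],[0,0,0,-2.8,0]]}}

```text
t: 3.9
position: [0.5858, -0.0848, 0.0564]
tool_rot: [0.718, 0.696, -0.0, -0.0]
wrist_force: [-0.1, -0.7, 0.4]
grip_width: 0.0004
grip_force: 0.0
```

>>> {"op": "send_rows", "data": {"moves": [[0,0,0,-0.3,0],[0,0,0,-0.6,0],[0,0,0,-0.6,0],[0,0,0,-0.6,0],[0,0,0,-0.6,0]]}}

```text
t: 4.53
position: [0.5859, -0.0849, 0.0561]
tool_rot: [0.718, 0.696, 0.0, 0.0]
wrist_force: [-1.6, 1.2, 5.7]
grip_width: -0.0001
grip_force: 2.7
```

>>> {"op": "send_rows", "data": {"moves": [[0,0,0,-0.15,0],[0,0,0,-0.15,0],[0,0,2,-0.15,0],[0,0.1,4,-0.15,0],[0,0.2,7,-0.15,0]]}}

```text
t: 5.15
position: [0.5865, -0.0781, 0.0561]
tool_rot: [0.718, 0.696, 0.0, 0.001]
wrist_force: [-1.1, -2.0, 5.2]
grip_width: 0.0001
grip_force: 2.6
```

>>> {"op": "send_rows", "data": {"moves": [[0,0.1,3,-0.1,0],[0,0.2,6,-0.1,0],[0,0.3,9,-0.1,0],[0,0.4,12,-0.1,0],[0,0.5,15,-0.1,0]]}}

```text
t: 5.78
position: [0.5871, -0.0631, 0.056]
tool_rot: [0.718, 0.696, 0.0, 0.001]
wrist_force: [-0.6, -2.6, 5.8]
grip_width: -0.0003
grip_force: 3.1
```

```bash
cat > q.py <<'E'
from rig import r, eyes
from h import *
import sys
o=r.observe();n=sys.argv[1]
s=eyes.snapshot("wrist");pickle.dump(s,open(n+".pkl","wb"))
cv2.imwrite(f"pics/{n}.png",cv2.resize(s["pixels"][:,:,::-1],(800,600),interpolation=cv2.INTER_CUBIC))
print(o["t"],o["position"].round(4),o["wrist_force"].round(1),o["ft_torque"].round(2))
E
python3 q.py w2
```

```text
5.775 [ 0.5871 -0.0631  0.056 ] [-0.6 -2.6  5.8] [-0.56  0.04  0.01]
```

View pics/w2.png

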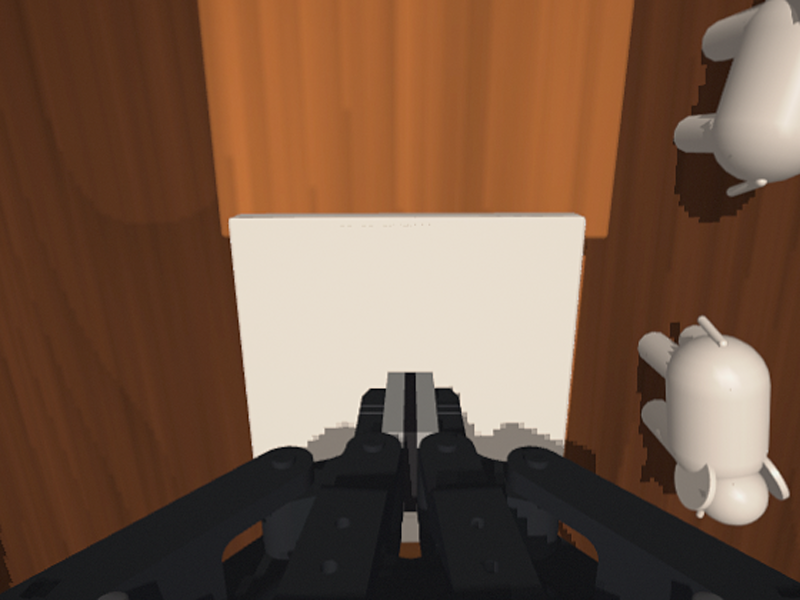

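The wrist view shows the tile following the fingers. Its leading edge is at row 215 and its sides at columns 230 and 585, against the landing's 222 and 608. It is square but about 2 mm toward -x, so I'll add a small x correction.

>>> {"op": "send_rows", "data": {"moves": [[0,0.5,3,-0.05,0],[0,1,6,-0.1,0],[0,1.5,9,-0.1,0],[0,2,12,-0.1,0],[0,2.5,15,-0.1,0]]}}

```text
t: 6.45
position: [0.5896, -0.0481, 0.056]
tool_rot: [0.718, 0.696, 0.0, 0.001]
wrist_force: [-1.0, -2.6, 7.2]
grip_width: 0.0004
grip_force: 3.7
```

>>> {"op": "send_rows", "data": {"moves": [[0,0,0,2,0],[0,0,0,8,0],[0,0,-15,20,0],[0,0,-40,20,0],[0,0,-60,20,0]]}}

```text
t: 7.08
position: [0.5893, -0.1096, 0.0763]
tool_rot: [0.719, 0.695, 0.0, 0.0]
wrist_force: [0.1, -0.0, -0.3]
grip_width: 0.0001
grip_force: 0.0
```

```bash
python3 q.py w3; python3 - <<'E'
from rig import r,eyes
from h import *
s=eyes.snapshot("top");pickle.dump(s,open("t3.pkl","wb"))
E
```

```text
7.075 [ 0.5893 -0.1096  0.0763] [ 0.1 -0.  -0.3] [0.04 0.01 0.02]
```

View pics/w3.png

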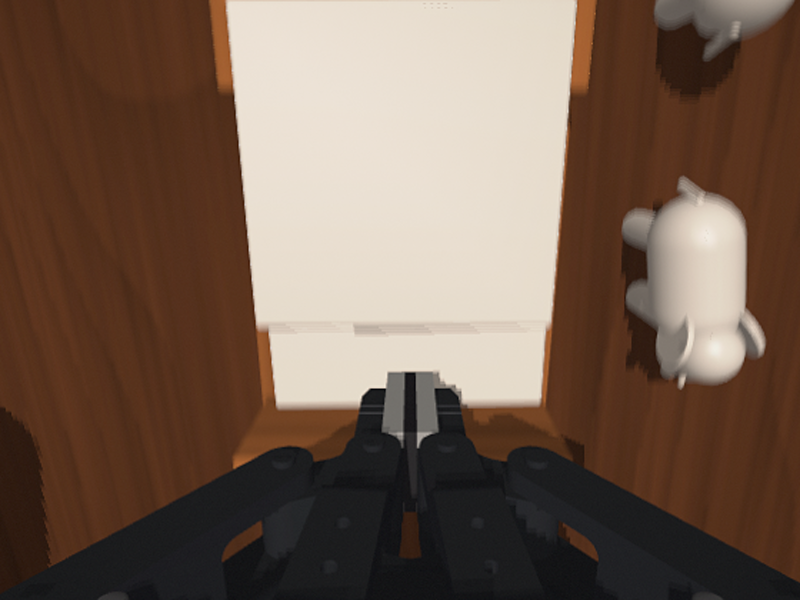

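The view shows the top tile's rear edge at row 325, square to the stand, with a strip of tile2 exposed behind it (rows 335–405). The fingers will fit there. I'll go down behind the edge, stopping just above tile2, and push.

>>> {"op": "send_rows", "data": {"moves": [[0,-0.5,0,-12,0],[0,-0.5,0,-22,0],[0,-0.5,0,-26,0],[0,-0.5,0,-27.5,0],[0,-0.5,0,-28.5,0]]}}

```text
t: 7.8
position: [0.5887, -0.1077, 0.0471]
tool_rot: [0.718, 0.696, 0.0, 0.0]
wrist_force: [-0.9, -0.8, 0.6]
grip_width: 0.0001
grip_force: 0.0
```

>>> {"op": "send_rows", "data": {"moves": [[0,0,1.5,0,0],[0,0.1,3,0,0],[0,0.2,4.5,0,0],[0,0.2,6,0,0],[0,0.3,7.5,0,0]]}}

```text
t: 8.43
position: [0.5889, -0.1003, 0.0471]
tool_rot: [0.718, 0.696, -0.0, 0.0]
wrist_force: [0.3, -0.5, 0.8]
grip_width: 0.0002
grip_force: 0.5
```

>>> {"op": "send_rows", "data": {"moves": [[0,0.1,2,0.5,0],[0,0.2,4,0.5,0],[0,0.3,7,0.5,0],[0,0.4,10,0.5,0],[0,0.5,13,0.5,0]]}}

```text
t: 9.05
position: [0.5894, -0.0871, 0.0476]
tool_rot: [0.718, 0.696, 0.0, 0.0]
wrist_force: [0.9, -1.0, 0.4]
grip_width: -0.0003
grip_force: 0.4
```

>>> {"op": "send_rows", "data": {"moves": [[0,0.1,3,0,0],[0,0.2,6,0,0],[0,0.3,9,0,0],[0,0.4,12,0,0],[0,0.5,15,0,0]]}}

```text
t: 9.68
position: [0.5898, -0.0721, 0.0475]
tool_rot: [0.718, 0.696, -0.0, -0.0]
wrist_force: [-1.0, -0.5, -0.3]
grip_width: -0.0003
grip_force: 0.3
```

```bash
python3 q.py w4
```

```text
9.675 [ 0.5898 -0.0721  0.0475] [-1.  -0.5 -0.3] [-0.08  0.05  0.03]
```

View pics/w4.png

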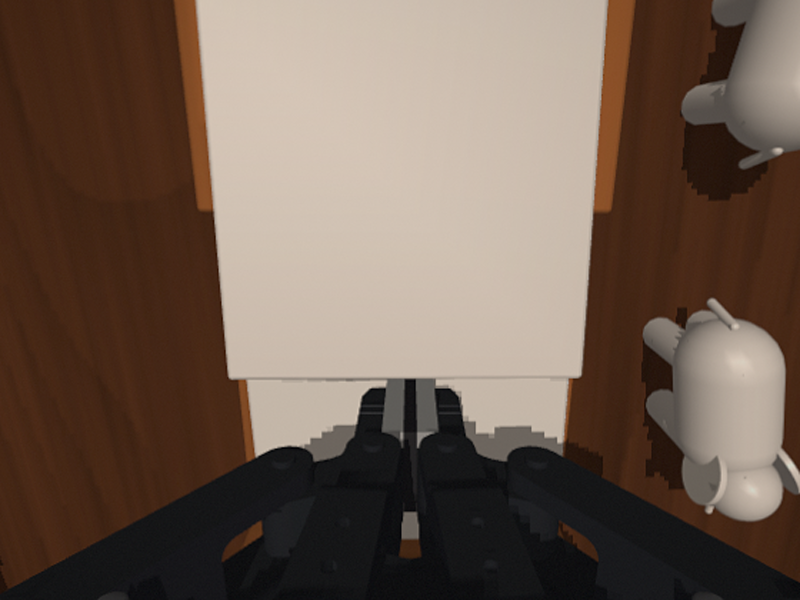

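The tile is square on the fingers, with its rear edge at row 377, and centred on the landing. About 56 mm remain.

>>> {"op": "send_rows", "data": {"moves": [[0,0.1,3,0,0],[0,0.2,6,0,0],[0,0.3,9,0,0],[0,0.4,12,0,0],[0,0.5,15,0,0]]}}

```text
t: 10.35
position: [0.5904, -0.0571, 0.0476]
tool_rot: [0.718, 0.696, -0.0, 0.0]
wrist_force: [-0.4, -0.5, -0.1]
grip_width: -0.0001
grip_force: 0.3
```

>>> {"op": "send_rows", "data": {"moves": [[0,0.1,2,0,0],[0,0.2,4,0,0],[0,0.3,6,0,0],[0,0.4,8,0,0],[0,0.4,10,0,0]]}}

```text
t: 10.98
position: [0.5908, -0.0472, 0.0475]
tool_rot: [0.718, 0.696, -0.0, 0.0]
wrist_force: [-0.1, 0.0, -0.1]
grip_width: 0.0001
grip_force: 0.3
```

>>> {"op": "send_rows", "data": {"moves": [[0,0.1,2,0,0],[0,0.2,4,0,0],[0,0.3,6,0,0],[0,0.4,8,0,0],[0,0.4,10,0,0]]}}

```text
t: 11.6
position: [0.5912, -0.0372, 0.0476]
tool_rot: [0.718, 0.696, 0.0, 0.0]
wrist_force: [0.2, -0.0, 0.0]
grip_width: 0.0
grip_force: 0.3
```

>>> {"op": "send_rows", "data": {"moves": [[0,0.1,2,0,0],[0,0.2,4,0,0],[0,0.3,6,0,0],[0,0.3,8,0,0],[0,0.4,9,0,0]]}}

```text
t: 12.22
position: [0.5916, -0.0282, 0.0475]
tool_rot: [0.718, 0.696, -0.0, -0.0]
wrist_force: [0.5, -0.5, -0.1]
grip_width: -0.0002
grip_force: 0.4
```

```bash
python3 q.py w5
```

```text
12.225 [ 0.5916 -0.0282  0.0475] [ 0.5 -0.5 -0.1] [-0.17 -0.02  0.01]
```

View pics/w5.png

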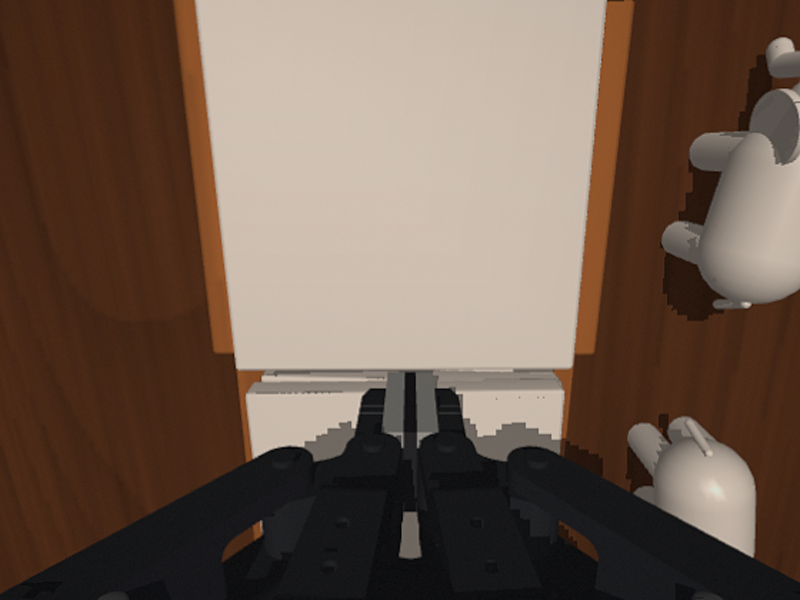

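The tile has dropped flat on the landing and is square, with its rear edge at row 368 and tile2's front edge visible behind it. I'll creep it to the stop.

>>> {"op": "send_rows", "data": {"moves": [[0,0.1,1.5,0,0],[0,0.1,3,0,0],[0,0.2,4.5,0,0],[0,0.2,6,0,0],[0,0.3,7.5,0,0]]}}

```text
t: 12.9
position: [0.5919, -0.0208, 0.0476]
tool_rot: [0.718, 0.696, -0.0, 0.0]
wrist_force: [-0.9, -1.1, -1.0]
grip_width: 0.0001
grip_force: 0.4
```

>>> {"op": "send_rows", "data": {"moves": [[0,0,0.6,0,0],[0,0,1.2,0,0],[0,0,1.8,0,0],[0,0,2.4,0,0],[0,0.1,2.4,0,0]]}}

```text
t: 13.52
position: [0.592, -0.0184, 0.0476]
tool_rot: [0.718, 0.696, 0.0, -0.0]
wrist_force: [0.0, 0.2, -0.1]
grip_width: 0.0001
grip_force: 0.2
```

>>> {"op": "send_rows", "data": {"moves": [[0,0,0.4,0,0],[0,0,0.8,0,0],[0,0,1.2,0,0],[0,0,1.6,0,0],[0,0,1.6,0,0]]}}

```text
t: 14.15
position: [0.5918, -0.0176, 0.0475]
tool_rot: [0.719, 0.695, -0.001, 0.0]
wrist_force: [-2.2, -8.3, 1.2]
grip_width: -0.0
grip_force: 4.1
```

>>> {"op": "send_rows", "data": {"moves": [[0,0,-1,0,0],[0,0,-6,0,0],[0,0,-6,40,0],[0,0,-6,95,0],[0,0,-6,150,0]]}}

```text
t: 14.78
position: [0.5918, -0.0229, 0.1993]
tool_rot: [0.718, 0.696, 0.0, -0.0]
wrist_force: [0.9, 0.2, 0.4]
grip_width: -0.0001
grip_force: 0.0
```

>>> {"op": "send_rows", "data": {"moves": [[0,0,0,40,0],[0,0,0,55,0],[0,0,0,60,0],[0,0,0,60,0],[0,0,0,60,0]]}}

```text
t: 15.4
position: [0.5917, -0.0228, 0.2566]
tool_rot: [0.718, 0.696, -0.0, -0.001]
wrist_force: [-0.3, -0.3, 0.1]
grip_width: -0.0003
grip_force: 0.0
```

```bash
python3 q.py w6; python3 - <<'E'
from h import *
s=pickle.load(open("w6.pkl","rb"));im=s["pixels"]
# predicted tile outline
zt=.044;c=np.array([592.5,44.5]);a=np.radians(-2)
R=np.array([[np.cos(a),-np.sin(a)],[np.sin(a),np.cos(a)]])
P=np.array([[-50,50],[50,50],[50,-50],[-50,-50]])@R.T+c
q=proj(s,np.c_[P/1000,[zt]*4]);print(q.round(1))
def E(n,i,j,z,**k):
    l,e=edge(im,q[i],q[j],w=7,**k);m,an=line_world(s,l,z);print(n,"%.2f"%e,m.round(1),"%.2f"%an);return l
L=E("-x",3,0,zt);T=E("+y",0,1,zt);Rr=E("+x",1,2,zt);B=E("-y",2,3,zt)
C=plane(s,[meet(L,T),meet(T,Rr),meet(Rr,B),meet(B,L)],zt)[:,:2]*1000;print(C.round(1),C.mean(0))
y0,y1,x0,x1=int(q[:,1].min())-35,int(q[:,1].max())+75,int(q[:,0].min())-20,int(q[:,0].max())+20
a=im[max(y0,0):y1,x0:x1][:,:,::-1];k=590/a.shape[0];cv2.imwrite("pics/w6c.png",cv2.resize(a,None,fx=k,fy=k,interpolation=cv2.INTER_CUBIC));print(y0,x0,k)
E
```

```text
15.4 [ 0.5917 -0.0228  0.2566] [-0.3 -0.3  0.1] [-0.02  0.03 -0.06]
[[230.6  54. ]
 [342.7  54.3]
 [337.8 165.8]
 [234.9 165.5]]
-x 0.25 [541.7  47.8] -92.05
+y 2.48 [599.2  89.9] -3.66
+x 0.23 [640.6  41.7] 87.96
-y 0.13 [588.6  -5.3] -1.81
[[543.3  93.5]
 [642.2  87.2]
 [638.9  -6.9]
 [539.8  -3.8]] [591.0435429   42.51668201]
19 210 2.669683257918552
```

View pics/w6c.png

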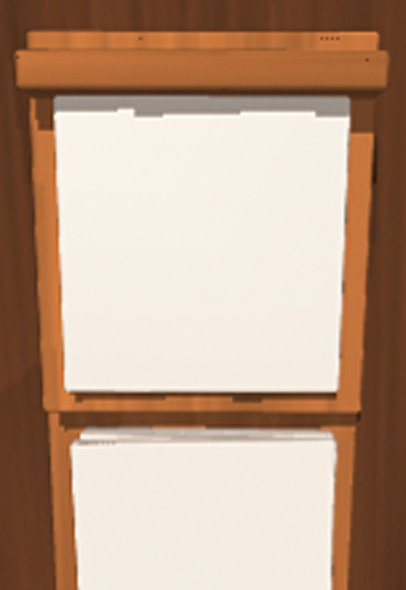

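The crop shows the tile flush and square: its rear edge and the stop both measure -1.81°, and the lower stack is undisturbed. The tile centre is about (591,44.5). Next is the pot.

>>> {"op": "send_rows", "data": {"moves": [[85,-34,46,0,0],[85,-69,91,0,0],[85,-103,137,0,0],[85,-138,182,0,0],[85,-172,228,0,0]], "squeeze": 30}}

```text
t: 16.08
position: [0.4185, 0.2062, 0.2572]
tool_rot: [0.718, 0.696, -0.0, -0.0]
wrist_force: [1.0, 0.9, 0.6]
grip_width: 0.0845
grip_force: 0.0
```

>>> {"op": "send_rows", "data": {"moves": [[85,0,0,0,0],[85,0,0,0,0],[85,0,0,0,0],[85,0,0,0,0],[85,0,0,0,0]]}}

```text
t: 16.7
position: [0.4203, 0.2047, 0.2574]
tool_rot: [0.719, 0.695, -0.0, -0.0]
wrist_force: [0.7, 0.4, 0.0]
grip_width: 0.0851
grip_force: 0.0
```

```bash
python3 q.py w7; python3 - <<'E'
from h import *
s=pickle.load(open("w7.pkl","rb"));im=s["pixels"].astype(int)
q=proj(s,[[.420,.269,.058],[.420,.299,.058],[.45,.269,.058]]);print(q.round(1))
m=((im.max(2)-im.min(2)<28)&(im.max(2)>70)).astype(np.uint8)
w=np.zeros_like(m);cv2.circle(w,tuple(int(v) for v in q[0]),60,1,-1);m&=w
n,l,st,ce=cv2.connectedComponentsWithStats(m)
for k in range(1,n):
    if st[k,4]>100: print(st[k],ce[k].round(1))
k=1+st[1:,4].argmax()
c=cv2.findContours((l==k).astype(np.uint8),cv2.RETR_EXTERNAL,cv2.CHAIN_APPROX_NONE)[0][0].reshape(-1,2)
P=(plane(s,c,.058)[:,:2]*1000).astype(np.float32)
print(cv2.fitEllipse(P),cv2.minEnclosingCircle(P))
E
```

```text
16.7 [0.4203 0.2047 0.2574] [0.7 0.4 0. ] [-0.02 -0.01  0.04]
[[284.9 116.1]
 [283.7  80.7]
 [318.3 115. ]]
[ 253   74   66   69 3597] [285.9 108.2]
((421.0511169433594, 275.03375244140625), (58.35598373413086, 58.71799850463867), 13.709388732910156) ((421.3237609863281, 274.98968505859375), 29.976497650146484)
```

>>> {"op": "send_rows", "data": {"moves": [[85,0.5,35,-40,0],[85,1,65,-80,0],[85,1,70,-120,0],[85,1,70,-145,0],[85,1,70,-165,0]]}}

```text
t: 17.38
position: [0.4207, 0.2749, 0.0913]
tool_rot: [0.718, 0.696, -0.001, -0.0]
wrist_force: [1.0, -0.2, 0.2]
grip_width: 0.0846
grip_force: 0.0
```

>>> {"op": "send_rows", "data": {"moves": [[85,0,0,-12,0],[85,0,0,-24,0],[85,0,0,-36,0],[85,0,0,-48,0],[85,0,0,-60,0]]}}

```text
t: 18.0
position: [0.421, 0.2752, 0.0319]
tool_rot: [0.718, 0.696, 0.0, 0.0]
wrist_force: [0.1, 0.1, 0.4]
grip_width: 0.085
grip_force: 0.0
```

>>> {"op": "send_rows", "data": {"moves": [[74,0,0,0,0],[70,0,0,0,0],[67,0,0,0,0],[65,0,0,0,0],[64,0,0,0,0]]}}

```text
t: 18.62
position: [0.4211, 0.2752, 0.0327]
tool_rot: [0.718, 0.696, 0.0, 0.0]
wrist_force: [0.9, 0.4, 0.2]
grip_width: 0.0642
grip_force: 0.0
```

>>> {"op": "send_rows", "data": {"moves": [[62,0,0,0,0],[60,0,0,0,0],[57,0,0,0,0],[50,0,0,0,0],[50,0,0,0,0]], "squeeze": 30}}

```text
t: 19.25
position: [0.4212, 0.2752, 0.033]
tool_rot: [0.718, 0.696, 0.0, 0.0]
wrist_force: [-1.4, -1.8, 8.3]
grip_width: 0.06
grip_force: 30.5
```

>>> {"op": "send_rows", "data": {"moves": [[50,0,0,1,0],[50,0,0,4,0],[50,0,0,10,0],[50,0,0,20,0],[50,0,0,30,0]]}}

```text
t: 19.88
position: [0.4211, 0.2752, 0.0634]
tool_rot: [0.718, 0.696, 0.0, 0.0]
wrist_force: [-0.0, 0.1, -1.3]
grip_width: 0.0603
grip_force: 32.8
```

>>> {"op": "send_rows", "data": {"moves": [[50,5,-7,25,0],[50,20,-27,50,0],[50,45,-61,60,0],[50,75,-102,60,0],[50,105,-142,60,0]]}}

```text
t: 20.5
position: [0.527, 0.1319, 0.1235]
tool_rot: [0.718, 0.696, 0.001, 0.0]
wrist_force: [-0.2, 1.3, -1.6]
grip_width: 0.0603
grip_force: 33.0
```

>>> {"op": "send_rows", "data": {"moves": [[50,30,-40,0,0],[50,48,-65,0,0],[50,58,-79,0,0],[50,63,-86,0,0],[50,65,-88.5,0,0]]}}

```text
t: 21.12
position: [0.5909, 0.0451, 0.1227]
tool_rot: [0.718, 0.696, 0.0, -0.0]
wrist_force: [-0.5, 0.3, -1.7]
grip_width: 0.0602
grip_force: 33.1
```

>>> {"op": "send_rows", "data": {"moves": [[50,0,0,-10,0],[50,0,0,-20,0],[50,0,0,-28,0],[50,0,0,-34,0],[50,0,0,-37,0]]}}

```text
t: 21.75
position: [0.5908, 0.0447, 0.0851]
tool_rot: [0.718, 0.696, -0.0, -0.0]
wrist_force: [0.5, 0.7, -1.2]
grip_width: 0.0601
grip_force: 33.1
```

```bash
python3 q.py w8; python3 - <<'E'
from rig import r,eyes
from h import *
s=pickle.load(open("w8.pkl","rb"));im=s["pixels"]
# verify tile front/sides and pot rim position in hand
m=((im.astype(int).max(2)-im.astype(int).min(2)<28)&(im.max(2)>70)).astype(np.uint8)
q=proj(s,[[.591,.0445,.115]]);print(q)
t=eyes.snapshot("top");pickle.dump(t,open("t8.pkl","wb"))
s2=eyes.snapshot("scene");pickle.dump(s2,open("s8.pkl","wb"))
E
```

```text
21.75 [0.5908 0.0447 0.0851] [ 0.5  0.7 -1.2] [-0.02  0.03  0.  ]
[[289.89422888 334.96613842]]
```

>>> {"op": "send_rows", "data": {"moves": [[50,0,0,-1,0],[50,0,0,-2,0],[50,0,0,-3,0],[50,0,0,-4,0],[50,0,0,-4.5,0]]}}

```text
t: 22.52
position: [0.591, 0.0446, 0.081]
tool_rot: [0.718, 0.696, -0.0, -0.0]
wrist_force: [0.3, -0.4, -0.9]
grip_width: 0.06
grip_force: 33.1
```

>>> {"op": "send_rows", "data": {"moves": [[50,0,0,-0.5,0],[50,0,0,-1,0],[50,0,0,-1.3,0],[50,0,0,-1.3,0],[50,0,0,-1.3,0]]}}

```text
t: 23.15
position: [0.591, 0.0447, 0.0798]
tool_rot: [0.718, 0.696, 0.0, -0.0]
wrist_force: [0.5, 0.1, -1.4]
grip_width: 0.0601
grip_force: 33.1
```

>>> {"op": "send_rows", "data": {"moves": [[50,0,0,-0.4,0],[50,0,0,-0.8,0],[50,0,0,-1.2,0],[50,0,0,-1.2,0],[50,0,0,-1.2,0]]}}

```text
t: 23.78
position: [0.591, 0.0447, 0.0786]
tool_rot: [0.718, 0.696, 0.0, 0.0]
wrist_force: [0.7, 0.1, -2.9]
grip_width: 0.0602
grip_force: 33.1
```

>>> {"op": "send_rows", "data": {"moves": [[50,0,0,-0.4,0],[50,0,0,-0.8,0],[50,0,0,-1.2,0],[50,0,0,-1.2,0],[50,0,0,-1.2,0]]}}

```text
t: 24.4
position: [0.591, 0.0447, 0.0774]
tool_rot: [0.718, 0.696, 0.0, -0.0]
wrist_force: [-0.3, -1.0, -1.5]
grip_width: 0.0601
grip_force: 33.1
```

>>> {"op": "send_rows", "data": {"moves": [[50,0,0,-0.4,0],[50,0,0,-0.8,0],[50,0,0,-1.2,0],[50,0,0,-1.2,0],[50,0,0,-1.2,0]]}}

```text
t: 25.02
position: [0.591, 0.0447, 0.0763]
tool_rot: [0.718, 0.696, 0.0, 0.0]
wrist_force: [-1.4, -0.5, 1.8]
grip_width: 0.06
grip_force: 33.3
```

>>> {"op": "send_rows", "data": {"moves": [[61,0,0,0,0],[63,0,0,0,0],[66,0,0,0,0],[70,0,0,0,0],[75,0,0,0,0]]}}

```text
t: 25.65
position: [0.591, 0.0446, 0.0762]
tool_rot: [0.718, 0.696, 0.0, 0.0]
wrist_force: [0.5, 0.1, 1.3]
grip_width: 0.0749
grip_force: 0.0
```

>>> {"op": "send_rows", "data": {"moves": [[80,0,0,0,0],[80,0,0,0,0],[80,0,0,10,0],[80,0,0,25,0],[80,0,0,45,0]]}}

```text
t: 26.28
position: [0.591, 0.0447, 0.1225]
tool_rot: [0.718, 0.696, 0.0, 0.0]
wrist_force: [0.4, 0.2, 0.4]
grip_width: 0.08
grip_force: 0.0
```

>>> {"op": "send_rows", "data": {"moves": [[80,0,0,40,0],[80,0,-20,80,0],[80,0,-40,120,0],[80,0,-65,150,0],[80,0,-80,155,0]]}}

```text
t: 26.9
position: [0.5917, -0.0364, 0.2793]
tool_rot: [0.719, 0.695, 0.001, 0.002]
wrist_force: [-0.0, 0.1, -0.9]
grip_width: 0.08
grip_force: 0.0
```

```bash
python3 q.py w9; python3 - <<'E'
from h import *
for n in("w9",):
    s=pickle.load(open(n+".pkl","rb"));im=s["pixels"]
    zt=.043;c=np.array([591,44.5]);a=np.radians(-2)
    R=np.array([[np.cos(a),-np.sin(a)],[np.sin(a),np.cos(a)]])
    P=np.array([[-50,50],[50,50],[50,-50],[-50,-50]])@R.T+c
    q=proj(s,np.c_[P/1000,[zt]*4]);print(q.round(1))
    for nm,i,j in(("-x",3,0),("+x",1,2),("-y",2,3)):
        l,e=edge(im,q[i],q[j],w=5);m,an=line_world(s,l,zt);print(nm,"%.2f"%e,m.round(1),"%.2f"%an)
    p=proj(s,[[.591,.0445,.101]])[0];rr=np.linalg.norm(proj(s,[[.621,.0445,.101]])[0]-p)
    g=cv2.cvtColor(im,cv2.COLOR_RGB2GRAY);print(p,rr)
    # rim fit: best circle at z=.101 by outward gradient
    g=cv2.GaussianBlur(g,(0,0),.8).astype(np.float32);th=np.linspace(0,2*np.pi,120)
    gm=np.hypot(cv2.Sobel(g,5,1,0),cv2.Sobel(g,5,0,1));best=[]
    for x in np.arange(-8,8.1,.5):
        for y in np.arange(-8,8.1,.5):
            u=proj(s,np.c_[.591+x/1e3+.03*np.cos(th),.0445+y/1e3+.03*np.sin(th),0*th+.101]).astype(np.float32)
            best.append((cv2.remap(gm,u[:,0][None],u[:,1][None],1).mean(),x,y))
    print(sorted(best)[-4:])
E
```

```text
26.9 [ 0.5917 -0.0364  0.2793] [-0.   0.1 -0.9] [ 0.01 -0.    0.01]
[[230.   41.7]
 [336.   42.1]
 [331.9 148.7]
 [234.2 148.6]]
-x 0.20 [541.1  44.9] -92.27
+x 0.27 [640.5  38.3] 88.22
-y 0.24 [587.2  -6.7] -2.95
[282.7234576   96.32836227] 36.19143968841742
[(np.float32(125.11229), np.float64(-1.0), np.float64(-4.0)), (np.float32(125.63361), np.float64(-0.5), np.float64(-3.5)), (np.float32(125.76186), np.float64(0.0), np.float64(-4.0)), (np.float32(127.0739), np.float64(-0.5), np.float64(-4.0))]
```

>>> {"op": "send_rows", "data": {"moves": [[80,0,0,0,0],[80,0,0,0,0],[80,0,0,0,0],[80,0,0,0,0],[80,0,0,0,0]]}}

```text
t: 27.58
position: [0.591, -0.0352, 0.2761]
tool_rot: [0.718, 0.696, -0.0, -0.0]
wrist_force: [-0.6, -0.0, 0.3]
grip_width: 0.0802
grip_force: 0.0
```

```bash
cat > m.py <<'E'
from rig import r,eyes
from h import *
def rim(s,c,z=.101,rad=.03,w=8):
    g=cv2.GaussianBlur(cv2.cvtColor(s["pixels"],cv2.COLOR_RGB2GRAY),(0,0),.8).astype(np.float32);th=np.linspace(0,2*np.pi,120)
    gm=np.hypot(cv2.Sobel(g,5,1,0),cv2.Sobel(g,5,0,1));b=[]
    for x in np.arange(-w,w+.1,.5):
        for y in np.arange(-w,w+.1,.5):
            u=proj(s,np.c_[(c[0]+x)/1e3+rad*np.cos(th),(c[1]+y)/1e3+rad*np.sin(th),0*th+z]).astype(np.float32)
            b.append((cv2.remap(gm,u[:,0][None],u[:,1][None],1).mean(),c[0]+x,c[1]+y))
    return max(b)
def main():
    zt=.043;a=np.radians(-2);R=np.array([[np.cos(a),-np.sin(a)],[np.sin(a),np.cos(a)]])
    P=np.array([[-50,50],[50,50],[50,-50],[-50,-50]])@R.T+[591,44.5]
    for n in("wrist","top","scene"):
        s=eyes.snapshot(n);im=s["pixels"];pickle.dump(s,open(n+"_m.pkl","wb"))
        q=proj(s,np.c_[P/1000,[zt]*4])
        for nm,i,j in(("-x",3,0),("+x",1,2),("-y",2,3)):
            l,e=edge(im,q[i],q[j],w=5 if n=="wrist" else 3);m,an=line_world(s,l,zt,30 if n=="wrist" else 10);print(n,nm,"%.2f"%e,m.round(1),"%.2f"%an)
        if n=="wrist":
            l,e=edge(im,*proj(s,[[.535,.0965,.057],[.645,.0935,.057]]),w=4);m,an=line_world(s,l,.057);print("stop %.2f"%e,m.round(1),"%.2f"%an)
        print(n,"rim",rim(s,(591,44)))
main()
E
python3 m.py
```

```text
wrist -x 0.23 [541.5  47.6] -92.15
wrist +x 0.21 [640.7  41.4] 87.93
wrist -y 0.21 [587.1  -5.3] -2.85
stop 0.24 [589.9  92.5] -2.46
wrist rim (np.float32(140.85312), np.float64(590.5), np.float64(41.5))
top -x 1.37 [537.9  45.4] -91.63
top +x 1.39 [641.2  45. ] -88.06
top -y 1.31 [591.8  -5.3] -166.84
top rim (np.float32(91.97751), np.float64(599.0), np.float64(43.0))
scene -x 0.80 [536.5  48.2] 80.28
scene +x 0.19 [644.6  43.5] 88.17
scene -y 0.79 [588.2  -9.9] 178.05
scene rim (np.float32(149.81998), np.float64(589.0), np.float64(40.0))
```

```bash
python3 - <<'E'
import re
src=open("m.py").read().replace("\nmain()\n","\n");open("m2.py","w").write(src)
from m2 import *
s=pickle.load(open("w7.pkl","rb"));print("w7",rim(s,(421,274),.058))
s=pickle.load(open("wrist_m.pkl","rb"))
for rad in(.027,.03):
  for z in(.099,.101,.103):
    print(rad,z,rim(s,(591,44),z,rad))
# radial profile along +-y and +-x through rim, world mm from (591,44.5)
g=cv2.cvtColor(s["pixels"],cv2.COLOR_RGB2GRAY).astype(np.float32)
for d in((0,1),(0,-1),(1,0),(-1,0)):
    k=np.arange(18,42,1.);u=proj(s,np.c_[(591+d[0]*k)/1e3,(44.5+d[1]*k)/1e3,0*k+.101]).astype(np.float32)
    print(d,cv2.remap(g,u[:,0][None],u[:,1][None],1)[0].astype(int))
E
```

```text
w7 (np.float32(424.90607), np.float64(421.0), np.float64(275.0))
0.027 0.099 (np.float32(264.05057), np.float64(590.0), np.float64(45.0))
0.027 0.101 (np.float32(267.10614), np.float64(590.0), np.float64(45.0))
0.027 0.103 (np.float32(261.36197), np.float64(590.0), np.float64(45.0))
0.03 0.099 (np.float32(147.56636), np.float64(590.5), np.float64(42.0))
0.03 0.101 (np.float32(140.85312), np.float64(590.5), np.float64(41.5))
0.03 0.103 (np.float32(135.83237), np.float64(590.5), np.float64(41.5))
(0, 1) [ 85  84  82  81  82  82  83  82  79 116 186 224 238 244 244 244 244 245
 249 171 146 148 149 123]
(0, -1) [185 160 150 147 140 138 134 130 127 182 202 164 131 145 145 145 144 145
 144 144 144 144 144 145]
(1, 0) [ 91  88  95  85  84  82  92  91 130 188 176 241 243 241 241 241 241 241
 241 241 241 241 241 244]
(-1, 0) [101  91  88  85  85  85  85  84  83  83 142 189 199 246 244 243 243 243
 243 243 243 243 244 225]
```

The inner rim has the strongest contrast and puts the pot at (590,45), with the tile centre at (591,44.6). It is centred, released and clear of the gripper, so I'm handing it in.

```bash
python3 -c "
from rig import r
print(r.close_job())"
```

```text
the job is handed in; nothing more can be done
None
```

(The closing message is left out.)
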